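Push a rejected heat sink through the red flap

ROBOT

A 6-joint arm with a two-finger parallel gripper is mounted at the origin on a cart in front of the work surface, level with it; the furniture and walls round the work are solid. World frame = base frame: x ahead of the robot, y to its left, z up, the work surface at z = 0. Lengths are in mm, angles in rad, forces in N, time in s.
With the tool pointing down it reaches from about 350 to 975 mm from the base axis. Payload 7.1 kg.
Tool frame: the origin (TCP) lies at the very end of the fingers, on their centre line; the grasp point (between the pads) lies 19 mm behind it (ctrl.grasp_offset is the distance from the TCP to the grasp point, in mm); z points along the fingers, y is the line along which they close (so a half turn about z gives the same grasp; the last joint's range is limited). The gripper opens to 88 mm and grips with 3 to 60 N. Pads are 20 mm wide; open, the fingers measure 115 mm over their backs; the gripper's body (75 mm by 178 mm) begins 61 mm behind the grasp point.
Start: joints at [1.33, 0.423, 1.63, -0, 1.089, -0.019], TCP at [137.46, 609.68, 185.375] pointing down, gripper open.
Joint ranges: [-3, 3], [-0.9, 2.11], [0.09, 2.58], [-1.31, 4.45], [0.11, 2.69], [-2.54, 2.54]. Speed limits (rad/s): [2.39, 2.39, 3.01, 3.14, 3.14, 3.14].

INTERFACE

Orientations are given as a rotation vector (axis times angle).
In Python, from workcell import ctrl, viewer, ticket, models gives the robot as it stands.
- The arm moves only by the tool play_rows, never from a script. Its arguments are lists of equal length, an entry for each row: "dp": the shift along the world's x, y, z in mm, a list of three; "yaw": the turn about the world's z in degrees. In form: {"dp": [[tx, ty, tz], ...], "yaw": [yaw, ...]}. A call has 1 to 8 rows; each row shifts and turns the commanded pose from where the row before left it; what a row does not reach is not made up. A row lasts 1/12 s, in which the tool goes at most 41.7 mm and 7.16 degrees, less where a joint would pass 70% of its speed; a pose out of reach is approached as far as the arm can. A call is refused whole if a number of a shift passes 41.7 or a number of a turn 7.16, either way. A call with a gripper value outside its range is refused whole. "gripper" is the closure, from 0 (fully open) to 1 (shut), set as the call begins (left out, the last holds). The fingers move at their own pace and stop on an object; the grip force is fixed at half the most. Time passes only in rows, so rows that do not move let the fingers close. It gives the time, the measured TCP pose, the force, the opening and the grip force at its end, in the units of the state.
- ctrl.get_obs(): the state, without advancing time (a new reading comes with each control period).
- viewer.get_image(name): name is "scene" or "top" or "wrist"; returns a dict with "pixels" (384x512x3 uint8, red, green, blue), "range_z" (384x512 float32, mm along the optical axis (not along the pixel's ray), 0 where there is no reading), "fx", "fy", "cx", "cy" (pixels), "dist_coeffs" ([k1, k2, p1, p2, k3] as OpenCV has them; the pictures are not rectified), "T" (4x4, takes a point from camera to world coordinates); the wrist camera has in their place "hand_eye" (4x4, takes a point from camera to tool coordinates, whose origin is the TCP and whose axes are the flange's). Camera axes: x right, y up, looking along -z (the intrinsics and any distortion apply to the point x, -y, -z); pixel columns grow to the right and rows downward; lengths in mm; the calibration is good to about 2 mm. A picture is of the moment at which its call begins: read the wrist's pose just before it.
- ticket.close_job(): hands the job in; it is judged then, once.
Trained networks look in a picture, given as the dict that the camera call returned (one of the last four; its "shot" number tells which), for a name from the list of things; names that differ only in an ending like _2 or _b are one class to them, and where a whole thing is asked for, a point or a joint stands for the part that bears it (a point fixed in the world has none). Each returns a list of dicts, best first, with "conf" (0 to 1); they miss things now and then, are a little off and sometimes report something else, mostly with a low value. They report only what shows in the picture. A call takes as long as a camera call. They do not tell look-alikes from the thing itself.
- models.look_for(picture, name): "bbox" ([centre column, centre row, width, height] in pixels, round what is visible of it).
- models.landmark_of(picture, name): "location" ([column, row] in pixels: a listed point, or the origin of a listed thing).
The state is a dict: "t": time; "qpos": joint angles; "qvel": joint speeds; "joint_torque": joint torques, N m; "ee_pos": TCP position; "orientation": TCP orientation; "ft_force": force on the tool from outside, world axes, zero at the start; "moment": the same for the moment, N m; "width": finger opening in mm; "grasp_force": force on a finger pad.
Only numpy, scipy, OpenCV 4.12 (cv2) and the standard library are available. Lean on these libraries where they do the work, as an engineer would, in place of code of your own. Each camera call takes 0.05 s, during which the arm holds its last target. There are 200 camera calls.

TASK

The heat sink lying on the feed table has failed inspection: with the fingertips, slide it along the table in line with the red flap and push it in through the flap until it drops into the bin behind, then draw the fingers back out so that the red flap swings shut. Push gently and do not grip or lift it, leave the green flap shut, and do not disturb the caliper, notebook, pen or mug.

Things in the scene. Friction and masses are not known exactly. Their poses are not given: they have to be found in the camera images.
- part: Bare aluminium finned heat sink, 40 (its x) x 45 (its y) x 26 mm high, about 60 g, lying loose on the feed table, fins up; it slides easily. Origin: centre of its underside, z up. Two more like it lie in the bin behind the green flap; they are fixed and of no concern.
- feed_table: Fixed aluminium table on the bench. Origin: on the bench under the middle of its rear edge, where the row of flaps stands; x points into the chutes, y left, z up. Its flat top is 100 mm up, spanning x -0.168 to 0, y -0.129 to 0.129, with 8 mm high lips on the two sides, none in front. Behind it two chutes stand side by side, centred at y = +0.06 and -0.06, one red, one green; which is left varies.
- red_sill (a point): Middle of the threshold of the red opening, level with the table top; x straight in through the opening, y left, z up. Opening 82 mm wide, 46 mm high; its jambs start 4 mm in front of this point. Header and roof end 62 mm above the threshold, nothing is higher. Behind the threshold a flat ledge runs 20 mm in, then a 51 degree ramp drops to the bin.
- red_flap (a joint): Angle of the red plastic flap (78 mm wide, 46 mm long, 2.5 mm thick, 20 g), hinged at its top edge, 49.5 mm above the threshold and 2 mm behind it: 0 = hanging shut, up to 1.35 rad as its lower edge is pushed in, away from the robot. It does not open outwards and falls shut by itself when nothing is under it.
- red_bin (a point): Middle of the floor of the open-topped bin at the foot of the red chute's ramp, 125 mm behind the threshold and 88 mm below it; same axes as red_sill. The bin is 80 mm long (x), 106 mm wide, its rim 63 mm above its floor.
- green_sill (a point): The same threshold point of the green flap's opening (identical chute, for parts that passed).
- green_flap (a joint): Angle of the green flap, 0 = shut, as for the red one; to be left shut.
- caliper: Digital caliper, 56 x 230 x 13 mm, lying on the bench to the right of the feed table. Origin: centre of its underside.
- notebook: Spiral notebook, 170 x 124 x 14 mm, lying on the bench to the left of the feed table. Origin: centre of its underside.
- pen: Red pen, 12 x 145 x 9 mm, lying on the notebook. Origin: centre of its underside.
- mug: White mug, 78 x 110 x 97 mm with its handle, standing on the bench to the right of the chutes. Origin: centre of its underside.
Mind the look-alikes: they are no part of the job. Of the things shaped like the part, the aluminium one is meant.

How it is judged:
By the outcome, as a careful person would: the job done as asked, in the order asked, and still so for the second after the job is handed in, with the robot touching nothing.
It also fails if it takes over 54 s, if anything falls off the work surface, if the arm or the gripper's body presses on something with over 40 N, if the wrist force passes 120 N, or if a joint passes its speed limit or range.

## Working session

There is one attempt and no reset: what is moved stays moved. The work goes in short steps, Python scripts to look and compute and a tool call to move; the robot and the scene stay as the last step left them, time stands still between calls to the robot, and variables do not carry over. Pictures are saved under pics/ and viewed, at most 10 in all, crops included, and the job is handed in when it is done.

Besides the shell and the picture viewer there is one more tool, called after ">>>" as name(argument=value, ...), one argument or row to a line, values as JSON. play_rows: Moves the arm, as the interface text tells. Its arguments: {"type":"object","properties":{"dp":{"type":"array"},"yaw":{"type":"array"},"gripper":{"type":"number"}},"required":["dp","yaw"]}

```bash
mkdir -p pics; cat > h.py <<'E'
import numpy as np, cv2
from workcell import ctrl, viewer, ticket, models
def K(p): return np.array([[p['fx'],0,p['cx']],[0,p['fy'],p['cy']],[0,0,1.]])
def ray(p,uv):
    n=cv2.undistortPoints(np.array([[uv]],float),K(p),np.array(p['dist_coeffs'],float))[0,0]
    return np.array([n[0],-n[1],-1.])
def T(p):
    if 'T' in p: return np.array(p['T'])
    o=ctrl.get_obs(); M=np.eye(4); M[:3,:3]=cv2.Rodrigues(np.array(o['orientation'],float))[0]; M[:3,3]=o['ee_pos']
    return M@np.array(p['hand_eye'])
def onz(p,uv,z):
    M=T(p); d=M[:3,:3]@ray(p,uv); o=M[:3,3]; return o+d*(z-o[2])/d[2]
def dep(p,uv):
    r=p['range_z'][int(round(uv[1])),int(round(uv[0]))]; M=T(p)
    return (M@np.append(ray(p,uv)*r,1))[:3]
def save(p,n): cv2.imwrite('pics/'+n,p['pixels'][:,:,::-1])
E
python3 - <<'E'
from h import *
np.set_printoptions(precision=1,suppress=True)
print(ctrl.get_obs())
a=[]
for n in ['scene','top']:
    p=viewer.get_image(n); a.append(p['pixels'])
    for k in ['part','red_sill','green_sill','red_flap','green_flap','feed_table','red_bin','mug','caliper','notebook']:
        print(n,k,[(np.array(d['location']),round(d['conf'],2),dep(p,d['location'])) for d in models.landmark_of(p,k)[:3]])
    print([(np.array(d['bbox']),round(d['conf'],2)) for d in models.look_for(p,'part')])
    save(p,n+'.png')
E
```

```text
{'t': 0.0, 'qpos': array([ 1.3,  0.4,  1.6, -0. ,  1.1, -0. ]), 'qvel': array([ 0.,  0., -0., -0., -0.,  0.]), 'joint_torque': array([  0. , -54.5, -27.4,   0.1,   0. ,  -0. ]), 'ee_pos': array([137.3, 609.1, 184.6]), 'orientation': array([-0.3, -3.1,  0. ]), 'ft_force': array([-0.2,  0.5, -0.2]), 'moment': array([ 0. , -0.1, -0. ]), 'grasp_force': 0.0, 'width': 87.71859071219997}
scene part [(array([320.2, 316.1]), 0.67, array([ 386.1, -271.5,   25.7])), (array([300.2, 225.5]), 0.53, array([ 523.5, -137.4,  123.5]))]
scene red_sill [(array([309.5, 209.8]), 0.65, array([ 600.3, -125.4,   98.2]))]
scene green_sill [(array([268.5, 195.6]), 0.61, array([584.2,  -9. , 100.7]))]Traceback (most recent call last):
  File "<stdin>", line 8, in <module>
ValueError: it knows: caliper, feed_table, green_sill, mug, notebook, part, pen, red_bin, red_sill
```

```bash
python3 - <<'E'
from h import *
np.set_printoptions(precision=1,suppress=True)
a=[]
for n in ['scene','top']:
    p=viewer.get_image(n); a.append(p['pixels'])
    for k in ['part','red_sill','green_sill','feed_table','red_bin','mug','caliper','notebook']:
        print(n,k,[(np.array(d['location']),round(d['conf'],2),dep(p,d['location'])) for d in models.landmark_of(p,k)[:3]])
    print([(np.array(d['bbox']),round(d['conf'],2)) for d in models.look_for(p,'part')])
    save(p,n+'.png')
E
```

```text
scene part [(array([321.5, 319.1]), 0.88, array([ 392. , -274.5,    2.7])), (array([300. , 225.2]), 0.81, array([ 531. , -133.5,  113.9])), (array([310.4, 206.6]), 0.25, array([ 602.9, -125.6,  108.7]))]
scene red_sill [(array([309.6, 204. ]), 0.79, array([ 599.8, -123.7,  120.9]))]
scene green_sill [(array([269.2, 195.2]), 0.93, array([587. ,  -9.5,  99.9])), (array([322.4, 200.9]), 0.28, array([ 600.2, -156.4,  152.4]))]
scene feed_table [(array([286. , 224.2]), 0.81, array([525.2, -97.4,  99.6]))]
scene red_bin [(array([323.3, 200. ]), 0.79, array([ 599.7, -158.5,  157.5]))]
scene mug [(array([398. , 243.8]), 0.9, array([ 673.3, -355. ,   30.5])), (array([309.2, 207.8]), 0.63, array([ 601.9, -123.1,  103.3]))]
scene caliper [(array([356., 298.]), 0.83, array([ 482.3, -322. ,    8.6]))]
scene notebook [(array([133.4, 209.4]), 0.81, array([395.1, 333.6,  17.8])), (array([320.2, 198.9]), 0.39, array([ 599.8, -150. ,  156.5]))]
[(array([300. , 225.3,  22.3,  21.5]), 0.85), (array([322.5, 317.2,  19.4,  21.6]), 0.76)]
top part [(array([299.8, 197.8]), 0.65, array([ 538.4, -132.5,  120.
[... 225 characters left out ...]
(array([265.2, 181. ]), 0.81, array([591.2, -23. , 120.4]))]
top feed_table [(array([275.3, 184. ]), 0.95, array([585.7, -56.5,  97.6]))]
top red_bin [(array([288.1, 148.8]), 0.79, array([ 725. , -106.4,   15.7])), (array([358.3, 161. ]), 0.26, array([ 666.4, -330.8,   90.8]))]
top mug [(array([357.3, 159.7]), 0.86, array([ 669. , -325.5,   98.2])), (array([273.5, 181.7]), 0.68, array([591.3, -50. , 108.5]))]
top caliper [(array([349.2, 215.5]), 0.64, array([ 493.8, -318.3,    2. ]))]
top notebook [(array([150.5, 236.7]), 0.62, array([414.4, 364.1,   6.3]))]
[(array([336.6, 244.2,  16.9,  14.3]), 0.61), (array([297.5, 198.3,  12.2,  13.8]), 0.48), (array([354.6, 217.2,  61.1,  14.3]), 0.38)]
```

View pics/scene.png

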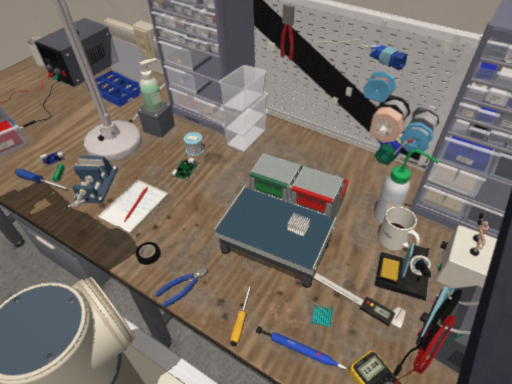

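View pics/top.png

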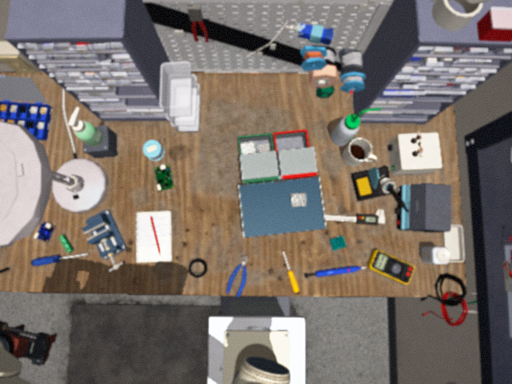

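Two things look like the part. One is the silvery block on the feed table at scene (300,225). The other is a teal block on the bench at (322,317). The aluminium one on the table fits the description. The red flap is on the right and the chute roofs are closed. I'll move above the table for a close look.

>>> play_rows(
  dp=[
    [24,-28,14],
    [24,-28,14],
    [24,-28,14],
    [24,-28,14],
    [24,-28,14],
    [24,-28,14],
    [24,-28,14],
    [24,-28,14],
  ],
  yaw=[0,0,0,0,0,0,0,0],
  gripper=1,
)

```text
t: 1.87
ee_pos: [330.3, 384.1, 298.3]
orientation: [0.347, 3.122, 0.001]
ft_force: [0.5, 1.8, -0.6]
width: 38.3
grasp_force: 0.0
```

>>> play_rows(
  dp=[
    [20,-35,5],
    [20,-35,5],
    [10,-38,5],
    [10,-38,5],
    [5,-40,0],
    [5,-40,0],
    [0,-40,0],
    [0,-40,0],
  ],
  yaw=[0,0,0,0,0,0,0,0],
)

```text
t: 2.53
ee_pos: [399.2, 77.9, 317.6]
orientation: [0.347, 3.122, 0.0]
ft_force: [0.7, -0.6, 0.3]
width: 0.3
grasp_force: 0.0
```

>>> play_rows(
  dp=[
    [10,-40,0],
    [10,-40,0],
    [5,-40,0],
    [0,-40,0],
    [0,-40,0],
    [0,0,0],
  ],
  yaw=[0,0,0,0,0,0],
)

```text
t: 3.03
ee_pos: [424.3, -126.1, 317.6]
orientation: [0.357, 3.121, -0.004]
ft_force: [-0.0, -0.2, 0.2]
width: 0.9
grasp_force: 0.0
```

```bash
python3 - <<'E'
from h import *
np.set_printoptions(precision=2,suppress=True)
o=ctrl.get_obs();print(o)
print(cv2.Rodrigues(np.array(o['orientation'],float))[0])
p=viewer.get_image('wrist');print(p['hand_eye']);save(p,'w1.png')
for k in ['part','red_sill','green_sill','feed_table']:
    print(k,[(np.array(d['location']),round(d['conf'],2),dep(p,d['location']),onz(p,d['location'],100)) for d in models.landmark_of(p,k)[:3]])
E
```

```text
{'t': 3.0333, 'qpos': array([-0.31, -0.  ,  1.86, -0.  ,  1.28, -1.66]), 'qvel': array([ 0.1 , -0.02,  0.03,  0.05,  0.02,  0.13]), 'joint_torque': array([ -1.98, -30.32, -30.52,  -0.25,   0.08,  -1.07]), 'ee_pos': array([ 424.29, -126.13,  317.58]), 'orientation': array([ 0.36,  3.12, -0.  ]), 'ft_force': array([-0.03, -0.21,  0.22]), 'moment': array([ 0.01, -0.02,  0.02]), 'grasp_force': 0.0, 'width': 0.851902978774099}
[[-0.97  0.23  0.  ]
 [ 0.23  0.97 -0.  ]
 [-0.   -0.   -1.  ]]
[[   0.      0.96    0.29   80.23]
 [   1.     -0.     -0.      0.39]
 [  -0.      0.29   -0.96 -199.1 ]
 [   0.      0.      0.      1.  ]]
part [(array([162.6, 156.7]), 0.59, array([ 392.69, -263.14,   21.36]), array([ 385.29, -237.75,  100.  ])), (array([261.2, 226.5]), 0.56, array([ 523.2 , -120.44,  104.09]), array([ 524.95, -120.61,  100.  ]))]
red_sill [(array([272.4, 268.4]), 0.69, array([ 416.64, -106.26,  401.68]), array([ 602.14, -116.58,  100.  ]))]
green_sill [(array([342.7, 249.1]), 0.81, array([587.46,  -0.2 , 109.05]), array([592.82,   2.06, 100.  ]))]
feed_table [(array([298.8, 232.4]), 0.58, array([547.85, -61.86, 100.54]), array([548.12, -61.81, 100.  ]))]
```

View pics/w1.png

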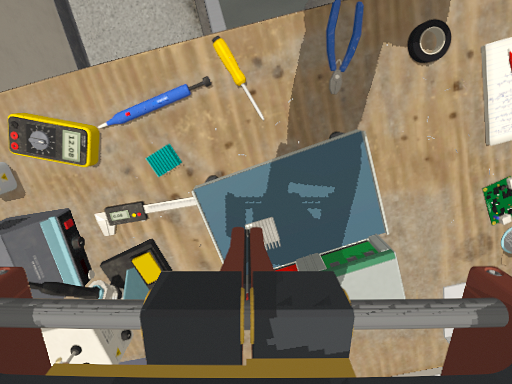

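The crop region at wrist (262,232) shows the bare silver heat sink on the table, partly behind the fingers. The teal look-alike is at (163,160) on the bench. I'll square the yaw and step aside for a clear view.

>>> play_rows(
  dp=[
    [-12,22,0],
    [-12,22,0],
    [-12,22,0],
    [-12,22,0],
    [0,0,0],
  ],
  yaw=[6,6,6,0,0],
)

```text
t: 3.7
ee_pos: [374.3, -28.5, 317.3]
orientation: [0.153, -3.137, -0.002]
ft_force: [-0.6, -0.5, -0.7]
width: 0.5
grasp_force: 0.0
```

```bash
python3 - <<'E'
from h import *
np.set_printoptions(precision=2,suppress=True)
o=ctrl.get_obs();print(o['t'],o['ee_pos'],o['orientation'],o['qpos'])
p=viewer.get_image('wrist');save(p,'w2.png')
cv2.imwrite('pics/w2c.png',cv2.resize(p['pixels'][130:330,130:430,::-1],None,fx=2.6,fy=2.6,interpolation=cv2.INTER_CUBIC))
for k in ['part','red_sill','green_sill','feed_table']:
    print(k,[(np.array(d['location']),round(d['conf'],2),dep(p,d['location']),onz(p,d['location'],100)) for d in models.landmark_of(p,k)[:3]])
# world points map
np.save('w2.npy',dict(p=p,M=T(p)),allow_pickle=True)
M=T(p);H,W=p['range_z'].shape
uv=np.stack(np.meshgrid(np.arange(W),np.arange(H)),-1).reshape(-1,1,2).astype(float)
n=cv2.undistortPoints(uv,K(p),np.array(p['dist_coeffs'],float))[:,0]
r=p['range_z'].reshape(-1)
X=(M[:3,:3]@(np.c_[n[:,0],-n[:,1],-np.ones(len(n))]*r[:,None]).T).T+M[:3,3]
X[r==0]=np.nan
np.save('X.npy',X.reshape(H,W,3))
tab=X[(abs(X[:,2]-100)<5)&(abs(X[:,0]-520)<150)&(abs(X[:,1]+60)<170)]
print('table z',np.median(tab[:,2]),cv2.minAreaRect(tab[:,:2].astype(np.float32)))
pt=X[(X[:,2]>117)&(X[:,2]<135)&(abs(X[:,0]-525)<45)&(abs(X[:,1]+120)<45)]
print(len(pt),np.median(pt,0),cv2.minAreaRect(pt[:,:2].astype(np.float32)))
top=X[(X[:,2]>152)&(X[:,2]<172)&(X[:,0]>560)&(abs(X[:,1]+60)<150)]
print(len(top),np.median(top,0),top.min(0) if len(top) else '')
E
```

```text
3.7 [374.3  -28.49 317.29] [ 0.15 -3.14 -0.  ] [-0.11 -0.12  1.97  0.    1.3  -1.78]
part [(array([108.8, 158.7]), 0.79, array([ 403.65, -267.56,   25.65]), array([ 387.41, -232.84,  100.  ])), (array([176. , 250.9]), 0.63, array([ 517.6 , -126.13,  119.39]), array([ 528.39, -130.42,  100.  ]))]
red_sill []
green_sill []
feed_table [(array([217.6, 263.1]), 0.6, array([543.86, -64.  , 100.36]), array([544.07, -64.02, 100.  ]))]
table z 100.17726360228306 ((512.7711181640625, -79.44647216796875), (167.14248657226562, 261.07635498046875), 6.599191188812256)
432 [ 532.52 -133.08  123.43] ((534.24365234375, -131.48068237304688), (37.05744552612305, 42.556610107421875), 6.067762851715088)
437 [ 655.79 -164.29  162.43] [ 617.36 -180.71  160.21]
```

View pics/w2c.png

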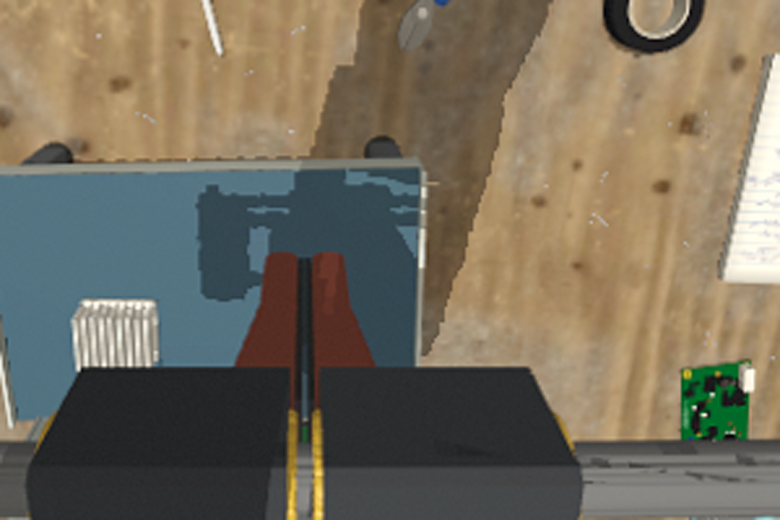

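The bare silver heat sink with its fins is at crop (115,335), wrist (174,259), so the part is confirmed. Its yaw nearly matches the table's. Next I'll fit the table and chutes from the fixed cameras' depth.

```bash
cat >> h.py <<'E'
def cloud(p):
    M=T(p);H,W=p['range_z'].shape
    uv=np.stack(np.meshgrid(np.arange(W),np.arange(H)),-1).reshape(-1,1,2).astype(float)
    n=cv2.undistortPoints(uv,K(p),np.array(p['dist_coeffs'],float))[:,0]
    r=p['range_z'].reshape(-1)
    X=(M[:3,:3]@(np.c_[n[:,0],-n[:,1],-np.ones(len(n))]*r[:,None]).T).T+M[:3,3]
    X[r==0]=np.nan
    return X,p['pixels'].reshape(-1,3).astype(int)
E
python3 - <<'E'
from h import *
np.set_printoptions(precision=1,suppress=True)
out={}
for n in ['scene','top','wrist']:
    p=viewer.get_image(n);X,C=cloud(p)
    b=(C[:,2]>C[:,0]+15)&(abs(X[:,2]-100)<8)&(abs(X[:,0]-520)<150)&(abs(X[:,1]+60)<180)
    print(n,'table',np.nanmedian(X[b,2]),cv2.minAreaRect(X[b][:,:2].astype(np.float32)))
    reg=(X[:,2]>102)&(X[:,2]<172)&(X[:,0]>560)&(X[:,0]<800)&(abs(X[:,1]+60)<170)
    red=reg&(C[:,0]>1.6*C[:,1])&(C[:,0]>90); gr=reg&(C[:,1]>1.3*C[:,0])
    for nm,m in (('red',red),('green',gr)):
        if m.sum()>10: print(nm,m.sum(),np.percentile(X[m],[2,50,98],axis=0).ravel(), cv2.minAreaRect(X[m][:,:2].astype(np.float32)))
    roof=(X[:,2]>155)&(X[:,2]<172)&(X[:,0]>560)&(X[:,0]<800)&(abs(X[:,1]+60)<170)
    print('roof',roof.sum(),np.nanmedian(X[roof,2]),cv2.minAreaRect(X[roof][:,:2].astype(np.float32)) if roof.sum() else '')
    q=(X[:,2]>115)&(X[:,2]<135)&(X[:,0]<580)&(X[:,0]>480)&(abs(X[:,1]+130)<50)
    print('part',q.sum(),cv2.minAreaRect(X[q][:,:2].astype(np.float32)))
    if n=='scene':
        cv2.imwrite('pics/sc.png',cv2.resize(p['pixels'][140:290,200:370,::-1],None,fx=4,fy=4,interpolation=cv2.INTER_CUBIC))
E
```

```text
scene table 99.68195429931745 ((509.9927673339844, -73.98507690429688), (170.9080810546875, 257.4848937988281), 6.7596025466918945)
red 499 [ 590.5 -173.4  108.4  600.5 -126.5  145.6  609.5  -76.7  163.5] ((616.4224243164062, -142.87388610839844), (70.38034057617188, 141.34007263183594), 43.07838439941406)
green 474 [ 569.  -139.   102.4  586.3   -9.1  138.5  594.5   38.8  163.7] ((578.6907958984375, -73.8839340209961), (241.0867462158203, 35.07342529296875), 88.96306610107422)
roof 2192 161.57665927488887 ((632.4909057617188, -61.58715057373047), (94.47258758544922, 230.83084106445312), 6.4428277015686035)
part 191 ((531.542236328125, -127.52960205078125), (42.10783767700195, 43.93780517578125), 5.334256172180176)
top table 101.04002609494603 ((514.365478515625, -75.72125244140625), (167.44203186035156, 258.6596984863281), 6.211634635925293)
red 164 [ 593.9 -177.7  113.7  603.4 -125.5  162.   613.   -76.   165.8] ((603.8753051757812, -126.24024200439453), (11.315899848937988, 107.81723022460938), 6.622989177703857)
green 424 [ 561.4 -187.7  102.1  583.9  -36.1  104.6  601.9   45.6  167. ] ((583.3872680664062, -69.8842544555664), (247.6786651611328, 45.764556884765625), 89.81147003173828)
roof 2104 163.02790542615128 ((636.269287109375, -61.12047576904297), (91.18727111816406, 232.3904571533203), 6.497961044311523)
part 107 ((534.1566772460938, -127.04792022705078), (38.56751251220703, 43.581912994384766), 2.5211126804351807)
wrist table 99.70518700406913 ((509.6689758300781, -75.27735900878906), (166.39593505859375, 258.3787536621094), 7.036433696746826)
roof 320 161.79784699361053 ((653.3477783203125, -87.87503051757812), (60.463600158691406, 174.21536254882812), 6.395987510681152)
part 496 ((532.8329467773438, -126.97004699707031), (40.17025375366211, 42.325923919677734), 5.170586585998535)
```

View pics/sc.png

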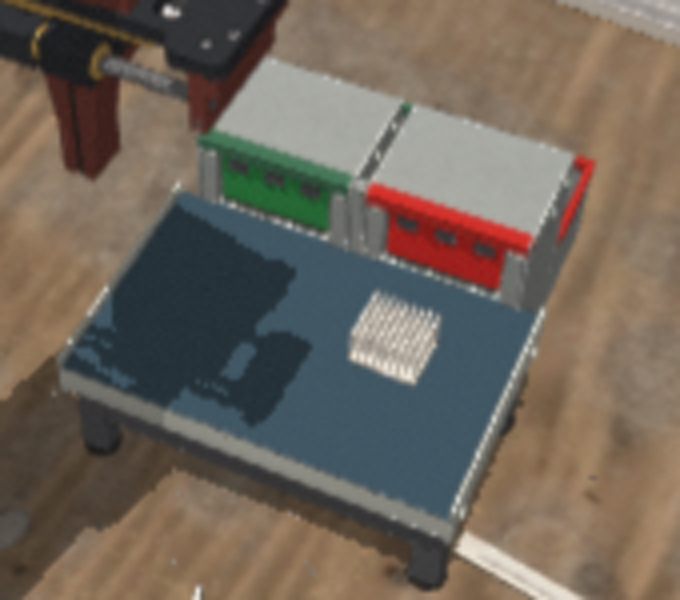

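Measured results:
- **Table:** yaw is about 6.5°, with the rear edge middle at (595,−65.5).
- **Red sill:** about (601.5,−125), which agrees with the network.
- **Part:** centre is about (533,−127), yaw about 5°. In the sill frame that is (−68, +6), so it clears the jambs.

The roof front edge sits about 5 mm in front of the sill. Vertical fingers therefore can't go past the header, and the final few millimetres have to come from a smooth, moderate glide. I'll get behind the part.

>>> play_rows(
  dp=[
    [14.3,-13,-20],
    [14.3,-13,-20],
    [14.3,-13,-20],
    [14.3,-13,-20],
    [14.3,-13,-20],
    [14.3,-13,-20],
    [14.3,-13,-20],
    [14.3,-13,-20],
  ],
  yaw=[0.9,0,0,0,0,0,0,0],
  gripper=0.86,
)

```text
t: 4.77
ee_pos: [491.5, -137.7, 156.0]
orientation: [0.168, -3.137, -0.0]
ft_force: [-0.2, 0.5, -0.2]
width: 12.1
grasp_force: 0.0
```

>>> play_rows(
  dp=[
    [0,0,-20],
    [0,0,-20],
    [0,0,-8],
    [0,0,0],
  ],
  yaw=[0,0,0,0],
)

```text
t: 5.1
ee_pos: [489.3, -136.4, 107.3]
orientation: [0.168, -3.133, -0.002]
ft_force: [0.2, 0.7, -0.7]
width: 12.2
grasp_force: 0.0
```

```bash
python3 - <<'E'
from h import *
np.set_printoptions(precision=1,suppress=True)
o=ctrl.get_obs();print(o['t'],o['ee_pos'],np.array(o['orientation'])*100,o['ft_force'],o['width'])
p=viewer.get_image('wrist')
w=p['pixels'][:,:,::-1]
p=viewer.get_image('scene');s=p['pixels'][150:290,220:360,::-1]
cv2.imwrite('pics/c4.png',np.hstack([w[100:384,110:400],cv2.resize(s,(284,284),interpolation=cv2.INTER_CUBIC)]))
# fingers points from scene cloud
X,C=cloud(p)
o0=np.array([601.5,-125,100]);a=np.radians(6.5);R=np.array([[np.cos(a),-np.sin(a),0],[np.sin(a),np.cos(a),0],[0,0,1]])
S=(X-o0)@R
f=(S[:,0]>-150)&(S[:,0]<-80)&(abs(S[:,1]-5)<35)&(S[:,2]>15)&(S[:,2]<60)
for z in (15,25,35,45): 
    m=f&(S[:,2]>z)&(S[:,2]<z+10);print(z,m.sum(),np.percentile(S[m],[3,97],axis=0).ravel() if m.sum() else '')
q=(S[:,2]>18)&(S[:,2]<32)&(S[:,0]>-92)&(S[:,0]<-40)&(abs(S[:,1]-5)<30)
print(np.percentile(S[q],[3,50,97],axis=0))
h=(S[:,2]>48)&(S[:,2]<58)&(S[:,0]>-30)&(S[:,0]<30)&(abs(S[:,1])<35)
print('header',np.percentile(S[h],[2,10,50,90],axis=0))
E
```

```text
5.1 [ 489.3 -136.4  107.3] [  16.8 -313.3   -0.2] [ 0.2  0.7 -0.7] 12.151720032577197
15 18 [-92.  -16.1  16.1 -81.2  11.9  24.4]
25 2 [-83.9 -14.6  26.2 -80.6   9.1  27.9]
35 0 
45 24 [-124.7  -13.4   45.4 -108.1   14.6   53.8]
[[-89.  -16.4  18.4]
 [-72.6 -10.5  23.1]
 [-52.9  15.7  27.6]]
header [[ -7.  -32.6  53.7]
 [ -7.  -32.1  53.7]
 [ -6.4 -29.   54.5]
 [ -5.7 -25.9  55.2]]
```

View pics/c4.png

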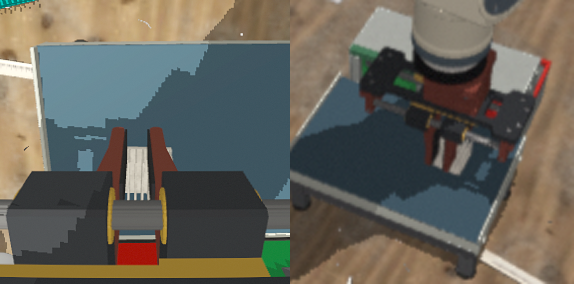

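The fingers stand behind the part with the heat sink centred in their gap (left half, 137,165). The red header is ahead, with its front face measured at x_s ≈ −6. I'll start slowly, accelerate smoothly, and stop about 4 mm short of the header.

>>> play_rows(
  dp=[
    [4.7,3.6,0],
    [5,0.6,0],
    [5,0.6,0],
    [7.9,0.9,0],
    [12.9,1.5,0],
    [20.9,2.4,0],
    [31.8,3.6,0],
    [0,0,0],
  ],
  yaw=[0,0,0,0,0,0,0,0],
)

```text
t: 5.87
ee_pos: [583.4, -122.6, 109.9]
orientation: [-0.172, 3.134, -0.001]
ft_force: [-0.4, -0.4, -0.7]
width: 12.0
grasp_force: 0.0
```

```bash
python3 - <<'E'
from h import *
np.set_printoptions(precision=1,suppress=True)
o=ctrl.get_obs();print(o['t'],o['ee_pos'],o['ft_force'])
p=viewer.get_image('wrist');w=p['pixels'][:,:,::-1]
p=viewer.get_image('scene');s=p['pixels'][150:290,220:360,::-1]
q=viewer.get_image('top');t=q['pixels'][120:240,230:330,::-1]
print([(np.array(d['bbox']),round(d['conf'],2)) for d in models.look_for(q,'part')])
cv2.imwrite('pics/c5.png',np.hstack([w[100:384,150:350],cv2.resize(s,(284,284),interpolation=cv2.INTER_CUBIC),cv2.resize(t,(237,284),interpolation=cv2.INTER_CUBIC)]))
E
```

```text
5.8667 [ 583.4 -122.6  109.9] [-0.4 -0.4 -0.7]
[]
```

View pics/c5.png

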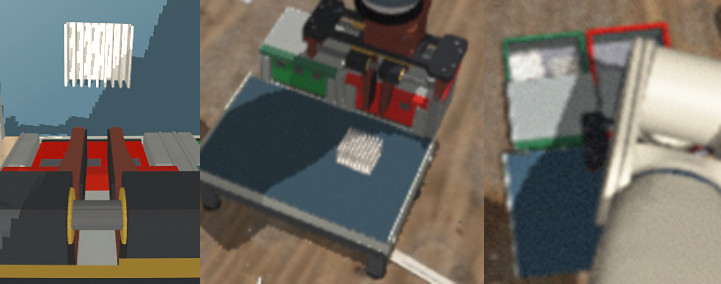

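```bash
python3 - <<'E'
from h import *
np.set_printoptions(precision=1,suppress=True)
o0=np.array([601.5,-125,100]);a=np.radians(6.5);R=np.array([[np.cos(a),-np.sin(a),0],[np.sin(a),np.cos(a),0],[0,0,1]])
print(ctrl.get_obs()['ee_pos'],(np.array(ctrl.get_obs()['ee_pos'])-o0)@R)
for n in ['scene','wrist']:
    p=viewer.get_image(n);X,C=cloud(p);S=(X-o0)@R
    q=(S[:,2]>12)&(S[:,2]<32)&(S[:,0]>-150)&(S[:,0]<-36)&(abs(S[:,1])<45)
    print(n,q.sum(),np.percentile(S[q],[3,50,97],axis=0),cv2.minAreaRect(S[q][:,:2].astype(np.float32)))
    # lowest brownish finger pts
    f=(S[:,0]>-50)&(S[:,0]<10)&(abs(S[:,1])<30)&(C[:,0]>1.5*C[:,2])&(C[:,0]<120)&(C[:,0]>40)&(S[:,2]<150)
    print('finger',f.sum(),np.percentile(S[f],[2,10,50,90,98],axis=0) if f.sum() else '')
E
```

```text
[ 578.1 -123.   109.2] [-23.    4.6   9.2]
scene 230 [[-89.3 -16.1  13.1]
 [-71.3   5.1  20.9]
 [-51.2  26.   26.7]] ((-69.3277587890625, 4.988306045532227), (43.741477966308594, 42.11299514770508), 87.14411163330078)
finger 303 [[-38.  -28.3   7.7]
 [-35.8 -22.5  34.4]
 [-31.2  -4.7  63.2]
 [  0.2  17.3 105.4]
 [  4.5  21.2 142.7]]
wrist 1856 [[-86.9 -15.8  13.4]
 [-68.4   5.3  25.1]
 [-49.1  26.2  26.5]] ((-67.57197570800781, 5.255130767822266), (43.17845916748047, 40.15941619873047), 88.16191101074219)
finger 2171 [[-34.5 -11.5  37.7]
 [-34.1  -8.6  56.4]
 [-33.6   5.5  86.6]
 [-18.7  18.  118.7]
 [ -0.1  20.6 130.6]]
```

The push had no effect. The heat sink is still at about (−68, +5) in the sill frame, where it was before, the measured force stayed near zero, and the fingers are now in front of the flap at (95,165). They can't have passed through it, so I'll lift, go back and check what happened, including the bin.

>>> play_rows(
  dp=[
    [0,0,30],
    [0,0,30],
    [0,0,20],
    [-30,-3.4,0],
    [-30,-3.4,0],
    [-30,-3.4,0],
    [-20,-2.3,0],
    [0,0,0],
  ],
  yaw=[0,0,0,0,0,0,0,0],
)

```text
t: 6.83
ee_pos: [464.4, -135.5, 189.3]
orientation: [0.167, -3.135, -0.001]
ft_force: [-0.1, 0.1, 0.6]
width: 12.6
grasp_force: 0.0
```

```bash
python3 - <<'E'
from h import *
np.set_printoptions(precision=1,suppress=True)
o0=np.array([601.5,-125,100]);a=np.radians(6.5);R=np.array([[np.cos(a),-np.sin(a),0],[np.sin(a),np.cos(a),0],[0,0,1]])
o=ctrl.get_obs();print(o['t'],o['ee_pos'],(np.array(o['ee_pos'])-o0)@R)
ims=[]
for n in ['scene','wrist','top']:
    p=viewer.get_image(n);X,C=cloud(p);S=(X-o0)@R
    q=(S[:,2]>12)&(S[:,2]<32)&(S[:,0]>-160)&(S[:,0]<-20)&(abs(S[:,1])<60)
    print(n,q.sum(),cv2.minAreaRect(S[q][:,:2].astype(np.float32)) if q.sum() else '')
    b=(abs(S[:,0]-125)<38)&(abs(S[:,1])<48)&(S[:,2]<-20)
    print('bin z',b.sum(),np.percentile(S[b,2],[5,50,95,99]) if b.sum() else '')
    ims.append(p['pixels'][:,:,::-1])
cv2.imwrite('pics/c6.png',np.hstack([cv2.resize(ims[0][140:290,215:365],(300,300)),cv2.resize(ims[2][120:240,230:330],(250,300)),ims[1][84:384,130:380]]))
E
```

```text
6.8333 [ 464.4 -135.5  189.3] [-137.4    5.1   89.3]
scene 208 ((-69.80078125, 5.12672233581543), (43.085777282714844, 41.359859466552734), 86.93658447265625)
bin z 2 [-44.9 -37.6 -30.3 -29.6]
wrist 248 ((-65.94078063964844, 4.548166275024414), (21.004304885864258, 41.05537414550781), 89.1482925415039)
bin z 0 
top 40 ((-64.71854400634766, 17.11583709716797), (21.38437843322754, 35.06184768676758), 83.08065032958984)
bin z 282 [-90.4 -86.6 -82.6 -80.2]
```

View pics/c6.png

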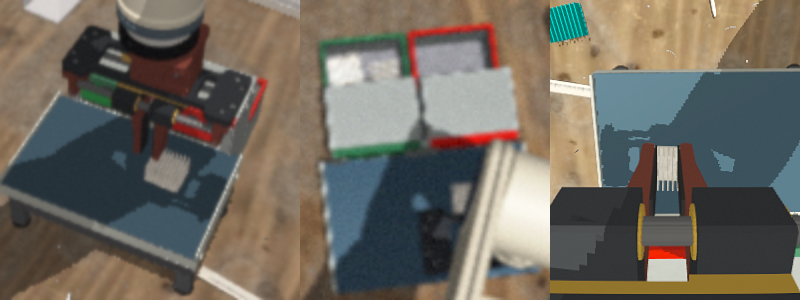

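```bash
python3 - <<'E'
from h import *
np.set_printoptions(precision=1,suppress=True)
o=ctrl.get_obs();P=np.array(o['ee_pos']);print(P,o['qpos'])
for n in ['scene','wrist']:
    p=viewer.get_image(n);X,C=cloud(p);D=X-P
    f=(abs(D[:,0])<40)&(abs(D[:,1])<35)&(D[:,2]>-60)&(D[:,2]<80)
    hist=np.histogram(D[f,2],bins=np.arange(-60,81,10));print(n,hist[0])
    for z in range(-50,80,10):
        m=f&(D[:,2]>z)&(D[:,2]<z+10)
        if m.sum()>5: print(z,m.sum(),np.percentile(D[m][:,:2],[2,98],axis=0).ravel(),C[m].mean(0))
    M=T(p);c=np.linalg.inv(M)@np.append(P,1);c=c[:3]
    uv=cv2.projectPoints(np.array([[c[0],-c[1],-c[2]]]),np.zeros(3),np.zeros(3),K(p),np.array(p['dist_coeffs'],float))[0];print('tcp px',uv.ravel())
E
```

```text
[ 469.9 -135.9  190. ] [-0.3  0.2  1.9  0.   1.  -2. ]
scene [ 0  0  0  0  0  0  0  0  0 11 44 40 40 44]
30 11 [-13.9 -13.2  11.4  11.8] [63.1 55.1 55.3]
40 44 [-13.9 -15.7   8.6  12.6] [57.9 39.8 37.7]
50 40 [-14.4 -16.    8.5  12.8] [55.6 34.  31.3]
60 40 [-14.  -16.3   6.   14.2] [55.5 34.3 31.4]
70 44 [-14.2 -17.8   4.5  14.3] [57.5 33.8 30.7]
tcp px [290.2 223.1]
wrist [  0   0   0   0   0   0   0   0   0  61 266 300 384 534]
30 61 [-12.  -14.8  -7.9  13.3] [96.  62.3 54.2]
40 266 [-12.1 -15.3   6.6  13.6] [85.5 55.1 46.9]
50 300 [-12.1 -15.2   8.6  13.7] [86.3 51.  42.4]
60 384 [-12.1 -15.5   8.4  13.9] [80.  49.2 41.9]
70 534 [-12.3 -16.7   8.2  15.1] [82.4 49.  40.9]
tcp px [246.1 219.7]
```

Both cameras put the real fingertips about 37 mm above the reported TCP, so the fingers swept over the 26 mm part. I'll check the whole hand's profile before going lower.

```bash
python3 - <<'E'
from h import *
np.set_printoptions(precision=1,suppress=True)
print(ctrl.grasp_offset)
P=np.array(ctrl.get_obs()['ee_pos'])
a=np.radians(6.5);R=np.array([[np.cos(a),-np.sin(a),0],[np.sin(a),np.cos(a),0],[0,0,1]])
for n in ['scene','wrist']:
    p=viewer.get_image(n);X,C=cloud(p);D=(X-P)@R
    for z in range(30,200,10):
        m=(abs(D[:,0])<70)&(abs(D[:,1])<110)&(D[:,2]>z)&(D[:,2]<z+10)
        if m.sum()>5: print(n,z,m.sum(),np.percentile(D[m][:,:2],[2,98],axis=0).ravel())
    if n=='scene':
        f=(abs(D[:,0])<40)&(abs(D[:,1])<35)&(D[:,2]<60)&(D[:,2]>0); print('tip z',np.sort(D[f,2])[:12])
E
```

```text
18.700000000000003
scene 30 10 [-12.2 -13.8   8.1  13.7]
scene 40 44 [-13.6 -15.    8.9  14.4]
scene 50 42 [-13.5 -15.    7.8  14.9]
scene 60 38 [-13.1 -16.    6.   14.9]
scene 70 39 [-13.1 -17.5   5.   15.5]
scene 80 48 [-12.7 -17.4  -1.7  17.8]
scene 90 36 [-13.8 -18.2  -1.8  18.7]
scene 100 15 [-13.5   7.9  10.5  13.4]
scene 110 18 [-33.8 -80.2   3.1  76.5]
scene 120 139 [-35.2 -80.3  21.3  78.8]
scene 130 386 [-35.4 -76.6  24.2  75. ]
scene 140 263 [-34.9 -84.4  14.7  83.4]
scene 150 813 [-34.5 -88.   28.1  86. ]
scene 160 583 [-32.5 -86.4  27.1  86.2]
scene 170 131 [-26.1 -40.4  11.4  15.3]
scene 180 98 [-25.4 -40.6  16.9  15.7]
scene 190 56 [-34.6 -40.4  19.5  12.4]
tip z [36.4 37.2 37.2 37.5 38.7 39.4 39.4 39.5 39.6 39.7 40.1 40.8]
wrist 30 50 [-11.5 -13.8  -9.2  14.6]
wrist 40 287 [-11.5 -14.    7.7  15. ]
wrist 50 289 [-11.5 -14.2  -7.2  15.1]
wrist 60 386 [-11.6 -14.5   8.2  15.4]
wrist 70 529 [-11.7 -15.6   7.5  16.5]
wrist 80 538 [-11.6 -16.5   0.6  17.4]
wrist 90 373 [-11.7  -9.5  -1.9  10.4]
wrist 100 129 [-11.7  -8.1  11.6   9.1]
wrist 110 1178 [-32.3 -73.9  12.8  76.2]
wrist 120 7878 [-33.4 -73.1   6.5  77.1]
wrist 130 16484 [-33.5 -72.1  -6.5  73.8]
wrist 140 14289 [-32.8 -38.5 -17.5  32.3]
wrist 150 3255 [-24.1 -53.3 -21.8  58.6]
```

The whole hand sits 37 mm higher than reported: tips at +37 and body at +117, so the 80 mm finger length checks out. The fingers' front face is at TCP +8.5. Real tip height is therefore reported z + 37, and for tips 7 mm above the table I want reported z ≈ 70.

>>> play_rows(
  dp=[
    [18,2,-30],
    [0,0,-30],
    [0,0,-25],
    [0,0,-15],
    [0,0,-8],
    [0,0,-6],
    [0,0,-5],
    [0,0,0],
  ],
  yaw=[0,0,0,0,0,0,0,0],
)

```text
t: 7.85
ee_pos: [487.3, -133.6, 70.1]
orientation: [0.17, -3.137, -0.0]
ft_force: [-0.5, -0.1, -0.1]
width: 12.1
grasp_force: 0.0
```

```bash
python3 - <<'E'
from h import *
np.set_printoptions(precision=1,suppress=True)
o0=np.array([601.5,-125,100]);a=np.radians(6.5);R=np.array([[np.cos(a),-np.sin(a),0],[np.sin(a),np.cos(a),0],[0,0,1]])
for n in ['scene','wrist']:
    p=viewer.get_image(n);X,C=cloud(p);S=(X-o0)@R
    f=(S[:,0]>-135)&(S[:,0]<-93)&(abs(S[:,1]-5)<25)&(S[:,2]>3)&(S[:,2]<70)
    print(n,'tip z',np.sort(S[f,2])[:15]); 
    for z in range(5,45,10):
        m=f&(S[:,2]>z)&(S[:,2]<z+10)
        if m.sum(): print(z,m.sum(),np.percentile(S[m][:,:2],[2,98],axis=0).ravel())
    q=(S[:,2]>15)&(S[:,2]<32)&(S[:,0]>-92)&(S[:,0]<-30)&(abs(S[:,1])<45)
    print(np.percentile(S[q],[2,50,98],axis=0))
o=ctrl.get_obs();print(o['t'],o['ee_pos'],(np.array(o['ee_pos'])-o0)@R,o['ft_force'])
E
```

```text
scene tip z [ 3.1  3.2  4.1  6.   7.1  8.6  8.6  8.6  9.   9.3  9.6  9.6  9.6  9.7
 10. ]
5 23 [-127.8  -10.5 -106.8   19. ]
15 31 [-127.9  -10.6 -106.1   19.4]
25 32 [-127.6  -10.9 -107.8   19.9]
35 24 [-127.6  -10.9 -113.6   19. ]
[[-89.2 -16.4  16.5]
 [-73.9 -15.3  21.3]
 [-63.   24.1  28.4]]
wrist tip z [7.7 8.1 8.5 8.6 8.7 8.7 8.8 8.9 8.9 8.9 8.9 8.9 9.  9.  9. ]
5 131 [-125.4  -10.1 -122.9   18.9]
15 305 [-125.4  -10.2 -105.2   19. ]
25 334 [-125.4  -10.2 -112.3   18.9]
35 415 [-125.5  -10.8 -106.    19.8]
[[-87.9  -6.3  15.6]
 [-57.7   5.7  25.5]
 [-48.1  15.7  26.7]]
7.95 [ 487.7 -133.8   71. ] [-114.1    4.1  -29. ] [-1.2  0.1 -0.1]
```

The tips are now 7–8 mm above the table and centred on the part, with the finger front at −105 and the part's rear at −88. Same smooth push again.

>>> play_rows(
  dp=[
    [5,0.6,0],
    [6,0.7,0],
    [6,0.7,0],
    [8.9,1,0],
    [12.9,1.4,0],
    [17.9,2,0],
    [32.8,3.7,0],
    [-5,-0.6,0],
  ],
  yaw=[0,0,0,0,0,0,0,0],
)

```text
t: 8.62
ee_pos: [578.9, -124.1, 71.5]
orientation: [-0.171, 3.13, -0.003]
ft_force: [0.8, -0.2, 0.0]
width: 12.3
grasp_force: 0.0
```

>>> play_rows(
  dp=[
    [0,0,0],
    [0,0,0],
    [0,0,0],
  ],
  yaw=[0,0,0],
)

```text
t: 8.87
ee_pos: [570.7, -124.0, 70.2]
orientation: [0.169, -3.136, -0.0]
ft_force: [0.7, 0.9, -0.5]
width: 12.0
grasp_force: 0.0
```

```bash
python3 - <<'E'
from h import *
np.set_printoptions(precision=1,suppress=True)
o0=np.array([601.5,-125,100]);a=np.radians(6.5);R=np.array([[np.cos(a),-np.sin(a),0],[np.sin(a),np.cos(a),0],[0,0,1]])
ims=[]
for n in ['scene','wrist','top']:
    p=viewer.get_image(n);X,C=cloud(p);S=(X-o0)@R
    q=(S[:,2]>12)&(S[:,2]<32)&(S[:,0]>-160)&(S[:,0]<60)&(abs(S[:,1])<40)
    print(n,q.sum(),np.percentile(S[q],[2,50,98],axis=0) if q.sum() else '')
    b=(abs(S[:,0]-125)<38)&(abs(S[:,1])<48)&(S[:,2]<-20)
    print('bin z',b.sum(),np.percentile(S[b,2],[5,50,95,99]) if b.sum() else '')
    ims.append(p['pixels'][:,:,::-1])
o=ctrl.get_obs();print(o['t'],(np.array(o['ee_pos'])-o0)@R,o['ft_force'])
cv2.imwrite('pics/c7.png',np.hstack([cv2.resize(ims[0][140:290,215:365],(300,300)),cv2.resize(ims[2][120:240,230:330],(250,300)),ims[1][84:384,130:380]]))
E
```

```text
scene 85 [[-43.4 -37.   12.6]
 [-32.5  -9.4  20.2]
 [  7.2  18.9  30.9]]
bin z 4 [-80.2 -27.2 -23.5 -23.4]
wrist 725 [[-41.7  -9.9  12.4]
 [-40.8   4.   20.2]
 [  4.4  19.   31.7]]
bin z 0 
top 0 
bin z 237 [-90.9 -85.9 -42.3 -40.2]
9.0167 [-30.3   4.3 -29.6] [ 0.5 -0.6 -0.2]
```

View pics/c7.png

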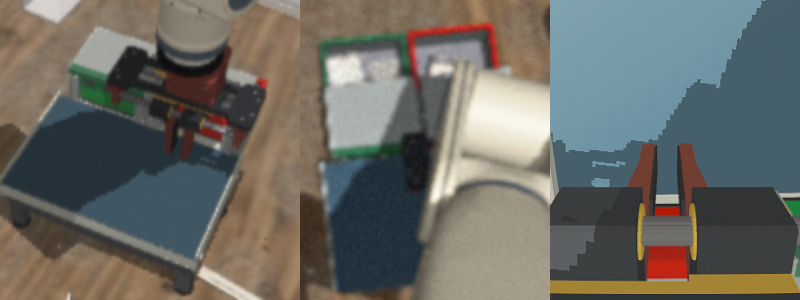

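The part has left the table and went through. The flap looks shut, and the bin depth now shows something about 45 mm above its floor. I'll back off, lift clear, and check the bin and the flap.

>>> play_rows(
  dp=[
    [-20,-2.3,0],
    [-20,-2.3,0],
    [-10,-1,30],
    [0,10,30],
    [0,30,30],
    [0,38,20],
    [0,40,0],
    [0,40,0],
  ],
  yaw=[0,0,0,0,0,0,0,0],
)

```text
t: 9.68
ee_pos: [522.2, 27.7, 181.3]
orientation: [-0.167, 3.133, -0.0]
ft_force: [0.9, 0.0, -0.9]
width: 12.4
grasp_force: 0.0
```

>>> play_rows(
  dp=[
    [-10,40,0],
    [-10,40,0],
    [-10,40,0],
    [-10,40,0],
    [0,0,0],
    [0,0,0],
  ],
  yaw=[0,0,0,0,0,0],
)

```text
t: 10.18
ee_pos: [480.7, 188.2, 179.4]
orientation: [-0.176, 3.136, -0.0]
ft_force: [1.1, -0.2, -0.5]
width: 12.3
grasp_force: 0.0
```

```bash
python3 - <<'E'
from h import *
np.set_printoptions(precision=1,suppress=True)
o0=np.array([601.5,-125,100]);a=np.radians(6.5);R=np.array([[np.cos(a),-np.sin(a),0],[np.sin(a),np.cos(a),0],[0,0,1]])
ims=[]
for n in ['scene','top']:
    p=viewer.get_image(n);X,C=cloud(p);S=(X-o0)@R
    fl=(S[:,2]>8)&(S[:,2]<42)&(abs(S[:,1])<34)&(S[:,0]>-12)&(S[:,0]<60)
    print(n,'flap x',fl.sum(),np.percentile(S[fl,0],[2,50,98]) if fl.sum() else '')
    b=(abs(S[:,0]-125)<38)&(abs(S[:,1])<48)&(S[:,2]<-20)
    print('bin z',b.sum(),np.percentile(S[b,2],[5,50,80,95,99]) if b.sum() else '')
    hi=b&(S[:,2]>-75); print(hi.sum(),cv2.minAreaRect(S[hi][:,:2].astype(np.float32)) if hi.sum() else '')
    g=[(np.array(d['location']),round(d['conf'],2),dep(p,d['location'])) for k in ('mug','caliper','notebook') for d in models.landmark_of(p,k)[:1]];print(g)
    ims.append(p['pixels'][:,:,::-1])
print(ctrl.get_obs()['t'],ctrl.get_obs()['ee_pos'])
cv2.imwrite('pics/c8.png',np.hstack([cv2.resize(ims[0][140:290,215:365],(400,400),interpolation=cv2.INTER_CUBIC),cv2.resize(ims[1][120:220,230:330],(400,400),interpolation=cv2.INTER_CUBIC)]))
E
```

```text
scene flap x 205 [-2.   0.8  2.9]
bin z 8 [-88.1 -33.3 -23.  -21.2 -21. ]
6 ((161.21702575683594, -44.74237060546875), (5.04743766784668, 3.9013094902038574), 72.15251922607422)
[(array([398.3, 241.6]), 0.85, array([ 671.2, -353.6,   41.9])), (array([135.2, 208.2]), 0.85, array([404.8, 338.6,  10.3]))]
top flap x 9 [2.4 3.3 3.7]
bin z 297 [-89.7 -78.3 -60.7 -58.2 -56.3]
146 ((141.53073120117188, 0.8999595642089844), (44.414794921875, 41.506526947021484), 76.04801940917969)
[(array([355.1, 157.6]), 0.83, array([ 676.6, -319.2,   95.6])), (array([348.4, 213.9]), 0.83, array([ 499.7, -316.8,   -2.2])), (array([153.7, 235.9]), 0.97, array([401.7, 200.6, 597.4]))]
10.5833 [481.9 185.5 179.2]
```

View pics/c8.png

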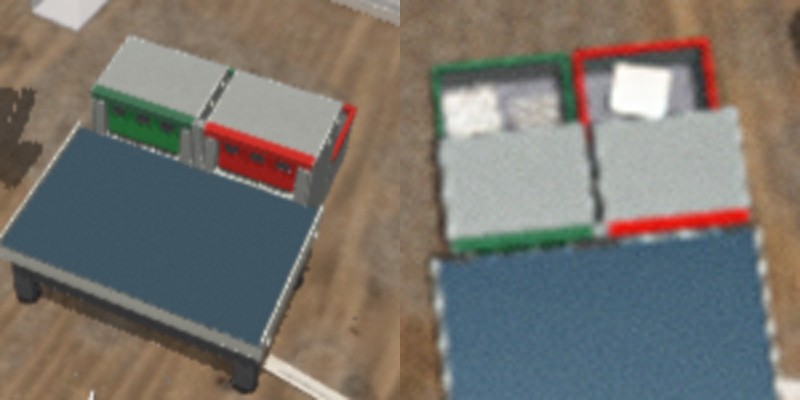

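The heat sink lies in the red bin at (640,90) in the top view, with its top about 28 mm above the floor. Both flaps hang shut, the table is clear, and the mug, caliper and notebook haven't moved.

```bash
python3 -c "
from workcell import ticket
print(ticket.close_job())"
```

```text
the job is handed in; nothing more can be done
None
```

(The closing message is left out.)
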